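# Put the cast chalks away to dry

## Task

Put the four loose chalk castings away to dry: the round one, the square one and the cross each lying flat inside the recess of its own shape in the wooden cradles, and the long bar lying in the open gap in the middle of the packed crate, so that nothing stands above the crate's rim. Fresh chalk breaks easily, so set each piece down and let go; do not drop any.

Things in the scene. Friction and masses are not known exactly. Their poses are not given: they have to be found in the camera images.
- disc: Round off-white chalk casting, a plain disc 56 mm across and 30 mm high, 60 to 120 g. Origin: centre of its underside, z up. Loose, lies flat at the start.
- square: Square off-white chalk casting, 48 x 48 mm and 30 mm high, 55 to 115 g. Origin: centre of its underside, z up. Loose, lies flat at the start. x and y along its sides.
- cross: Plus-shaped off-white chalk casting: two crossing arms, each 60 mm long and 24 mm wide, 30 mm high, 55 to 115 g. Origin: centre of its underside, z up. Loose, lies flat at the start. x and y along its arms.
- bar: Long off-white chalk bar, 100 mm (along its x) by 32 mm (along its y) by 36 mm high, 90 to 185 g. Origin: centre of its underside, z up. Loose, lies flat at the start.
- cradle_disc: A fixed square plywood drying cradle, 96 x 96 mm and 14 mm high, with a round (68 mm across) recess 9 mm deep in the middle of its top (recess floor 5 mm above the table). The recess is 6 mm larger than its chalk all round. Origin: centre of its underside; z up, x and y along its sides.
- cradle_square: A fixed square plywood drying cradle, 96 x 96 mm and 14 mm high, with a square (60 x 60 mm, sides along x and y) recess 9 mm deep in the middle of its top (recess floor 5 mm above the table). The recess is 6 mm larger than its chalk all round. Origin: centre of its underside; z up, x and y along its sides.
- cradle_cross: A fixed square plywood drying cradle, 96 x 96 mm and 14 mm high, with a plus-shaped (arms 72 mm long and 36 mm wide, along x and y) recess 9 mm deep in the middle of its top (recess floor 5 mm above the table). The recess is 6 mm larger than its chalk all round. Origin: centre of its underside; z up, x and y along its sides.
- crate: Fixed open wooden crate, 130 mm (x) by 190 mm (y), 48 mm high, walls 6 mm, inner floor 5 mm above the table. Both ends hold a fixed layer of chalk sticks, its top 21 mm above the table; between them a gap, 118 mm along x by 46 mm along y and open to the floor, takes the bar lying along the crate's x (either way round). Origin: centre of the crate's underside, below the gap's centre; z up.
Not all that is in view belongs to the job. What is shaped like the cross but purple is not meant.

How it is judged (in metres and radians):
At the end, for the whole second after the job is handed in: Each chalk lies in its own holder (the bar along the crate's gap to 0.25 rad): origins within 14 mm sideways of the holder's, under 9 mm above its underside (5 mm when seated), tilt below 0.08 rad, at rest (under 20 mm/s) (horizontal distance between disc and cradle_disc below 0.014 m and z of disc in the frame of cradle_disc below 0.009 m and angle between each of disc, square, cross, bar's own z axis and vertical below 0.08 rad and linear speed of each of disc, square, cross, bar below 0.02 m/s and horizontal distance between square and cradle_square below 0.014 m and z of square in the frame of cradle_square below 0.009 m and horizontal distance between cross and cradle_cross below 0.014 m and z of cross in the frame of cradle_cross below 0.009 m and horizontal distance between bar and crate below 0.014 m and z of bar in the frame of crate below 0.009 m and angle between the x axis of bar and the x axis of crate, either way round below 0.25 rad); the robot touches nothing.
It fails at once if the disc chalk is dropped (moves at over 0.65 m/s, a free fall of some 20 mm, while the fingers do not hold it) (linear speed of disc above 0.65 m/s and not (contact force between the fingers and disc above 0.2 N)).
It fails at once if the square chalk is dropped (moves at over 0.65 m/s, a free fall of some 20 mm, while the fingers do not hold it) (linear speed of square above 0.65 m/s and not (contact force between the fingers and square above 0.2 N)).
It fails at once if the cross chalk is dropped (moves at over 0.65 m/s, a free fall of some 20 mm, while the fingers do not hold it) (linear speed of cross above 0.65 m/s and not (contact force between the fingers and cross above 0.2 N)).
It fails at once if the bar chalk is dropped (moves at over 0.65 m/s, a free fall of some 20 mm, while the fingers do not hold it) (linear speed of bar above 0.65 m/s and not (contact force between the fingers and bar above 0.2 N)).
It also fails if it takes over 109 s, if anything falls off the work surface, if the arm or the gripper's body presses on something with over 40 N, if the wrist force passes 120 N, or if a joint passes its speed limit or range.

## Robot

A 6-joint arm with a two-finger parallel gripper is mounted at the origin on the work surface. World frame = base frame: x ahead of the robot, y to its left, z up, the work surface at z = 0. Lengths are in mm, angles in degrees, forces in N, time in s.
With the tool pointing down it reaches from about 350 to 850 mm from the base axis. Payload 8.1 kg.
Tool frame: the origin (TCP) lies midway between the tips of the shut fingers; the grasp point (between the pads) lies 19 mm behind it; z points along the fingers, y is the line along which they close (so a half turn about z gives the same grasp; the last joint's range is limited). The gripper opens to 85 mm and grips with 20 to 120 N. Pads are 22 mm wide; open, the fingers measure 114 mm over their backs; the gripper's body (76 mm by 85 mm) begins 54 mm behind the grasp point. The pads swing forward as they close: fully open they stand 13 mm farther back than shut.
Start: joints at [-73.877, 7.471, 85.268, -0, 87.261, -4.893], TCP at [215.198, -560.085, 231.292] pointing down, gripper open.
Joint ranges: [-169.43, 169.43], [-51.17, 129.36], [1.28, 143.12], [-76.62, 256.62], [0, 156.53], [-152.29, 152.29]. Speed limits (degrees/s): [136.94, 136.94, 159.86, 180, 180, 180].

## Interface

Orientations are given as [roll, pitch, yaw] about the fixed x, y, z axes, in that order (R = Rz(yaw) Ry(pitch) Rx(roll)).
In Python, from bench import r gives the robot as it stands.
- The arm moves only by the tool apply_moves, never from a script. Its argument "steps" is a list of rows, each a list of 7 numbers: the opening, from -1 (shut) to 1 (fully open), then the shift along the tool's x, y, z in mm, then the turn, a rotation vector about the tool's x, y, z in units of 5 degrees (1.0 is 5 degrees). A call has exactly 8 rows; each row shifts and turns the commanded pose from where the row before left it, along the tool's axes as they then stand; what a row does not reach is not made up. A row lasts 1/10 s, in which the tool goes at most 50 mm and 8.59 degrees, less where a joint would pass 70% of its speed; a pose out of reach is approached as far as the arm can. A call is refused whole if a number of a shift passes 50 or a number of a turn 1, either way. A call with a gripper value outside its range is refused whole. The fingers move at their own pace and stop on an object; "squeeze" is the grip in N (left out, the last holds). Time passes only in rows, so rows that do not move let the fingers close, or fill a call up. It gives the time, the measured TCP pose, the force, the opening and the grip force at its end, in the units of the state.
- r.sense(): the state, without advancing time (a new reading comes with each control period).
- r.snapshot(name): name is "side" or "top"; returns a dict with "color" (384x512x3 uint8, blue, green, red), "depth" (384x512 float32, mm along the optical axis (not along the pixel's ray), 0 where there is no reading), "mtx" (3x3 intrinsics, pixels), "T" (4x4, takes a point from camera to world coordinates). Camera axes: x right, y down, z forward; pixel columns grow to the right and rows downward; lengths in mm; the calibration is good to about 2 mm. A picture is of the moment at which its call begins.
- r.hand_in(): hands the job in; it is judged then, once.
The state is a dict: "time": time; "joint_pos": joint angles; "qd": joint speeds; "joint_efforts": joint torques, N m; "tool_pos": TCP position; "tcp_rot": TCP orientation; "ft_force": force on the tool from outside, world axes, zero at the start; "wrist_torque": the same for the moment, N m; "finger_gap": finger opening in mm; "grip_force": force on a finger pad.
Only numpy, scipy, OpenCV 4.12 (cv2) and the standard library are available. Lean on these libraries where they do the work, as an engineer would, in place of code of your own. Each camera call takes 0.05 s, during which the arm holds its last target. There are 200 camera calls.

## Working session

There is one attempt and no reset: what is moved stays moved. The work goes in short steps, Python scripts to look and compute and a tool call to move; the robot and the scene stay as the last step left them, time stands still between calls to the robot, and variables do not carry over. Pictures are saved under pics/ and viewed, at most 14 in all, crops included, and the job is handed in when it is done.

Besides the shell and the picture viewer there is one more tool, called after ">>>" as name([rows], argument=value, ...), one row to a line, values as JSON. apply_moves: Moves the arm, as the interface text tells. Its arguments: {"type":"object","properties":{"steps":{"type":"array"},"squeeze":{"type":"number"}},"required":["steps"]}

```bash
mkdir -p pics; python3 - <<'E'
from bench import r
import cv2,numpy as np
for n in("top","side"):
    s=r.snapshot(n);cv2.imwrite(f"pics/{n}0.png",s["color"]);np.savez(f"{n}0.npz",**s)
    print(n,s["mtx"].tolist(),np.round(s["T"],3).tolist(),(s["depth"]>0).mean())
print(r.sense())
E
```

```text
top [[418.6992109508986, 0.0, 257.97513291923974], [0.0, 418.6992109508986, 187.70391034244582], [0.0, 0.0, 1.0]] [[0.016, -0.986, 0.165, 371.95], [-1.0, -0.017, -0.002, 27.507], [0.004, -0.165, -0.986, 1204.53], [0.0, 0.0, 0.0, 1.0]] 0.9962310791015625
side [[348.20212023059156, 0.0, 259.26528267042056], [0.0, 348.20212023059156, 188.97079655911745], [0.0, 0.0, 1.0]] [[-0.996, -0.041, 0.085, 493.708], [-0.094, 0.541, -0.836, 783.799], [-0.011, -0.84, -0.542, 526.565], [0.0, 0.0, 0.0, 1.0]] 0.9958343505859375
{'time': 0.1, 'joint_pos': array([-7.38774764e+01,  7.51056526e+00,  8.53216977e+01, -8.49910993e-04,
        8.72619171e+01, -4.89316056e+00]), 'qd': array([ 0.11218356, -0.11469537, -0.18428271,  0.04875659,  0.00370473,
        0.0205757 ]), 'joint_efforts': array([ 9.48994821e-04, -5.70951033e+01, -5.01942229e+01, -2.10164326e-04,
        8.20108282e-03,  1.00723867e-05]), 'tool_pos': array([ 215.05375811, -559.61616086,  230.36444434]), 'tcp_rot': array([-1.79906091e+02, -7.18758521e-03,  2.10157196e+01]), 'ft_force': array([-1.10246307,  0.39989407, -0.54893753]), 'wrist_torque': array([-0.01600555, -0.00612501,  0.01046152]), 'grip_force': 0.0, 'finger_gap': 85.63876816153943}
```

View pics/top0.png

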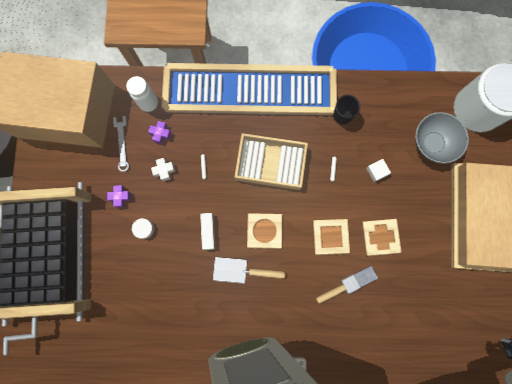

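View pics/side0.png

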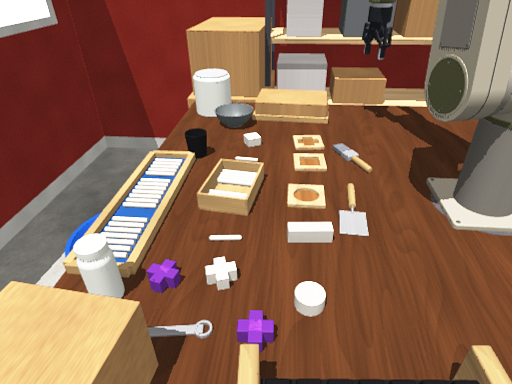

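The top view shows four off-white candidates: cross at (163,170), disc at (142,229), bar at (208,231) and square at (379,170). The purple crosses at (159,131) and (117,196) are excluded by colour. The thin sticks at (203,166) and (333,168) and the bottle at (143,93) have the wrong shape. The holders are the disc cradle at (265,231), square cradle at (331,237), cross cradle at (382,237) and crate at (272,161). The side view agrees: cross (221,272), disc (310,298), bar (310,232), square (252,139).

```bash
cat > h.py <<'E'
import cv2,numpy as np
def cloud(s):
    v,u=np.mgrid[:384,:512];d=s["depth"];m=s["mtx"]
    P=np.stack([(u-m[0,2])*d/m[0,0],(v-m[1,2])*d/m[1,1],d],-1)
    return P@s["T"][:3,:3].T+s["T"][:3,3]
def ray(s,uv,z):
    m=s["mtx"];uv=np.atleast_2d(uv).astype(float)
    d=np.c_[(uv[:,0]-m[0,2])/m[0,0],(uv[:,1]-m[1,2])/m[1,1],np.ones(len(uv))]@s["T"][:3,:3].T
    o=s["T"][:3,3];return o+d*((z-o[2])/d[:,2])[:,None]
def blob(s,mask,c):
    n,l,st,ce=cv2.connectedComponentsWithStats(mask.astype(np.uint8))
    box=l[c[1]-3:c[1]+4,c[0]-3:c[0]+4];k=np.bincount(box[box>0]).argmax();return l==k
def rect(s,mask,z):
    c=max(cv2.findContours(mask.astype(np.uint8),cv2.RETR_EXTERNAL,cv2.CHAIN_APPROX_NONE)[0],key=len)[:,0]
    w=ray(s,c,z)[:,:2].astype(np.float32);return cv2.minAreaRect(w)
E
python3 - <<'E'
from h import *
s=dict(np.load("top0.npz"));P=cloud(s);c=s["color"];hsv=cv2.cvtColor(c,cv2.COLOR_BGR2HSV)
white=(hsv[...,2]>150)&(hsv[...,1]<50)
for n,uv,z in[("cross",(163,170),30),("disc",(142,229),30),("bar",(208,231),36),("square",(379,170),30)]:
    b=blob(s,white,uv);zz=P[...,2][b];t=b&(abs(P[...,2]-z)<8)
    v,u=np.nonzero(t);w=ray(s,np.c_[u,v],z)
    print(n,b.sum(),t.sum(),np.percentile(zz,[5,50,95]).round(1),"mean",w.mean(0).round(1),"rect",rect(s,t,z))
wood=(hsv[...,0]<25)&(hsv[...,1]>40)&(hsv[...,2]>140)
for n,uv,z in[("cd",(265,246),14),("cs",(331,252),14),("cc",(382,253),14),("crate",(272,138),48)]:
    b=blob(s,wood,uv);print(n,b.sum(),rect(s,b,z), np.percentile(P[...,2][b],[5,50,95]).round(1))
big=lambda x,y,w,h:cv2.resize(c[y:y+h,x:x+w],(400,300),interpolation=cv2.INTER_CUBIC)
cv2.imwrite("pics/crop.png",np.vstack([np.hstack([big(110,170,107,80),big(350,145,80,60)]),np.hstack([big(230,125,93,70),big(300,190,120,90)])]))
E
```

```text
cross 293 284 [22.6 28.6 31.9] mean [620.  302.2  30. ] rect ((619.7435302734375, 301.4206237792969), (56.130157470703125, 54.99454116821289), 61.1013298034668)
disc 326 310 [22.6 28.8 32.6] mean [449.4 350.3  30. ] rect ((450.1563415527344, 349.5962219238281), (53.431785583496094, 53.09642791748047), 3.337476968765259)
bar 436 412 [26.3 34.9 38.6] mean [444.6 167.3  36. ] rect ((444.6351318359375, 167.29685974121094), (98.87234497070312, 31.9941463470459), 4.977684020996094)
square 293 274 [ 3.9 29.3 33.3] mean [ 628.4 -319.6   30. ] rect ((628.2704467773438, -319.58367919921875), (46.125831604003906, 49.151344299316406), 27.52569580078125)
cd 1214 ((448.8411560058594, 5.091514587402344), (98.91390228271484, 99.87996673583984), 0.9315656423568726) [-0.4 10.9 16.8]
cs 1232 ((435.61846923828125, -183.32701110839844), (98.74919128417969, 100.11923217773438), 2.9927241802215576) [ 0.1 11.2 17. ]
cc 1231 ((436.5333251953125, -326.1568298339844), (98.37548065185547, 100.45977020263672), 5.897029399871826) [ 1.  11.2 16.9]
crate 1276 ((646.2452392578125, -9.125724792480469), (193.54676818847656, 133.9743194580078), 82.33638000488281) [ 0.2 15.5 49.9]
```

View pics/crop.png

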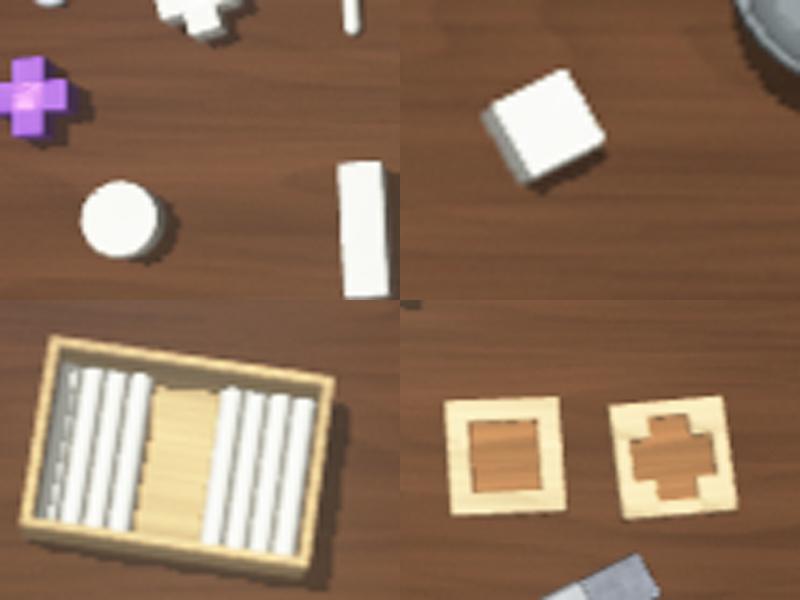

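The crop confirms the disc and bar (top left), the off-white square (top right), the crate with its open gap, and the square and cross recesses. The white cross, with the purple one beside it, is the one meant. Next I'll refine the cross angle and the holder centres.

```bash
cat >> h.py <<'E'
def plan(x,y,z,yaw):
    from bench import r
    s=r.sense();p=s["tool_pos"];a=s["tcp_rot"][2];t=np.radians(yaw)
    d=np.array([x,y,z])-p
    dy=(yaw-a+180)%360-180
    f=lambda t:np.round([d[0]*np.cos(t)+d[1]*np.sin(t),d[0]*np.sin(t)-d[1]*np.cos(t),-d[2]],1)
    print("t",round(s["time"],1),"at",p.round(1),s["tcp_rot"].round(1),"gap",round(s["finger_gap"],1),"q6",round(s["joint_pos"][5],1),"turn units",round(-dy/5,2),"shift after turn",f(t),"before turn",f(np.radians(a)))
E
python3 - <<'E'
from h import *
s=dict(np.load("top0.npz"));P=cloud(s);c=s["color"];hsv=cv2.cvtColor(c,cv2.COLOR_BGR2HSV)
white=(hsv[...,2]>150)&(hsv[...,1]<50)
for n,uv in(("cross",(163,170)),("square",(379,170))):
    b=blob(s,white,uv)&(P[...,2]>20)
    v,u=np.nonzero(b);w=ray(s,np.c_[u,v],30)[:,:2];q=w-w.mean(0);zc=q[:,0]+1j*q[:,1]
    print(n,"ang4",np.degrees(np.angle((zc**4).sum()))/4,"(cross: arm dir; square: +45)")
inb=np.zeros((384,512),bool);inb[125:195,225:315]=1
k=inb&(P[...,2]>38)&(P[...,2]<60);print("crate rim",k.sum(),rect(s,k,48))
for n,uv,z in(("cd",(265,231),14),("cs",(331,237),14),("cc",(382,237),14)):
    m=np.zeros((384,512),bool);m[uv[1]-22:uv[1]+22,uv[0]-22:uv[0]+22]=1
    d=m&(hsv[...,1]>115)&(hsv[...,2]>120);d=blob(s,d,uv);print(n,"recess",d.sum(),rect(s,d,10))
g=inb&(hsv[...,1]>40)&(hsv[...,2]>140);g[:140]=0;g[182:]=0
g=cv2.erode((g).astype(np.uint8),np.ones((3,3)))>0;g=blob(s,g,(272,162));print("gap",rect(s,g,15))
plan(628.4,-319.6,120,27.5)
E
```

```text
cross ang4 16.94810341459609 (cross: arm dir; square: +45)
square ang4 -17.238099753908028 (cross: arm dir; square: +45)
crate rim 567 ((646.2929077148438, -8.093276977539062), (189.81195068359375, 131.90921020507812), 82.36005401611328)
cd recess 407 ((447.4468078613281, 6.50446891784668), (62.351318359375, 62.65322494506836), 0.9475744366645813)
cs recess 405 ((435.19647216796875, -183.46560668945312), (57.09733581542969, 56.593692779541016), 4.075066089630127)
cc recess 425 ((436.5338439941406, -326.7283630371094), (66.94744110107422, 67.46631622314453), 52.35023498535156)
gap ((643.9681396484375, -3.4227447509765625), (51.493560791015625, 108.18335723876953), 82.82493591308594)
t 0.1 at [ 215.1 -559.6  230.4] [-179.9   -0.    21. ] gap 85.6 q6 -4.9 turn units -1.3 shift after turn [477.5 -22.  110.4] before turn [471.9 -75.8 110.4]
```

>>> apply_moves([
  [1, 0, 0, 20, 0, 0, -0.65],
  [1, 0, 0, 20, 0, 0, -0.65],
  [1, 40, 0, 10, 0, 0, 0],
  [1, 45, 0, 10, 0, 0, 0],
  [1, 45, 0, 10, 0, 0, 0],
  [1, 45, 0, 10, 0, 0, 0],
  [1, 45, 0, 0, 0, 0, 0],
  [1, 45, 0, 0, 0, 0, 0],
], squeeze=40)

```text
time: 0.9
tool_pos: [451.2, -436.0, 150.1]
tcp_rot: [-179.9, 0.0, 27.5]
ft_force: [-0.4, 0.0, 0.9]
finger_gap: 85.4
grip_force: 0.0
```

>>> apply_moves([
  [1, 45, -5, 10, 0, 0, 0],
  [1, 45, -5, 10, 0, 0, 0],
  [1, 45, -5, 10, 0, 0, 0],
  [1, 45, -5, 0, 0, 0, 0],
  [1, 30, -2, 0, 0, 0, 0],
  [1, 0, 0, 0, 0, 0, 0],
  [1, 0, 0, 0, 0, 0, 0],
  [1, 0, 0, 0, 0, 0, 0],
])

```text
time: 1.7
tool_pos: [625.3, -321.7, 120.8]
tcp_rot: [-180.0, 0.1, 27.5]
ft_force: [-0.6, -1.0, -0.6]
finger_gap: 85.3
grip_force: 0.0
```

```bash
python3 -c "
from h import *
plan(628.4,-319.6,10,27.5)"
```

```text
t 1.7 at [ 625.3 -321.7  120.8] [-1.80e+02  1.00e-01  2.75e+01] gap 85.3 q6 31.1 turn units -0.0 shift after turn [  3.7  -0.5 110.8] before turn [  3.7  -0.5 110.8]
```

>>> apply_moves([
  [1, 4, 0, 20, 0, 0, 0],
  [1, 0, 0, 25, 0, 0, 0],
  [1, 0, 0, 25, 0, 0, 0],
  [1, 0, 0, 20, 0, 0, 0],
  [1, 0, 0, 14, 0, 0, 0],
  [1, 0, 0, 6, 0, 0, 0],
  [1, 0, 0, 0, 0, 0, 0],
  [-1, 0, 0, 0, 0, 0, 0],
])

```text
time: 2.5
tool_pos: [630.4, -320.0, 12.6]
tcp_rot: [179.9, -0.1, 27.5]
ft_force: [-0.5, -0.0, 0.0]
finger_gap: 73.2
grip_force: 0.0
```

>>> apply_moves([
  [-1, 0, 0, 0, 0, 0, 0],
  [-1, 0, 0, 0, 0, 0, 0],
  [-1, 0, 0, 0, 0, 0, 0],
  [-1, 0, 0, 0, 0, 0, 0],
  [-1, 0, 0, 0, 0, 0, 0],
  [-1, 0, 0, 0, 0, 0, 0],
  [-1, 0, 0, 0, 0, 0, 0],
  [-1, 0, 0, 0, 0, 0, 0],
])

```text
time: 3.3
tool_pos: [630.9, -319.9, 13.0]
tcp_rot: [179.9, -0.1, 27.5]
ft_force: [-0.2, -0.7, 6.7]
finger_gap: 46.8
grip_force: 42.6
```

```bash
python3 -c "
from h import *
plan(435.4,-183.4,90,3.0)
from bench import r;print(r.sense()['grip_force'])
s=r.snapshot('side');print((np.linalg.inv(s['T'])@[628,-320,20,1])[:3]@s['mtx'].T)
c=s['color'][70:170,200:333];cv2.imwrite('pics/g1.png',cv2.resize(c,(798,600),interpolation=cv2.INTER_CUBIC))"
```

```text
t 3.3 at [ 630.9 -319.9   13. ] [ 1.799e+02 -1.000e-01  2.750e+01] gap 46.8 q6 31.4 turn units 4.9 shift after turn [-188.1 -146.5  -77. ] before turn [-110.3 -211.3  -77. ]
42.624367475509644
[304748.70932356 166864.19930061   1208.77712603]
```

View pics/g1.png

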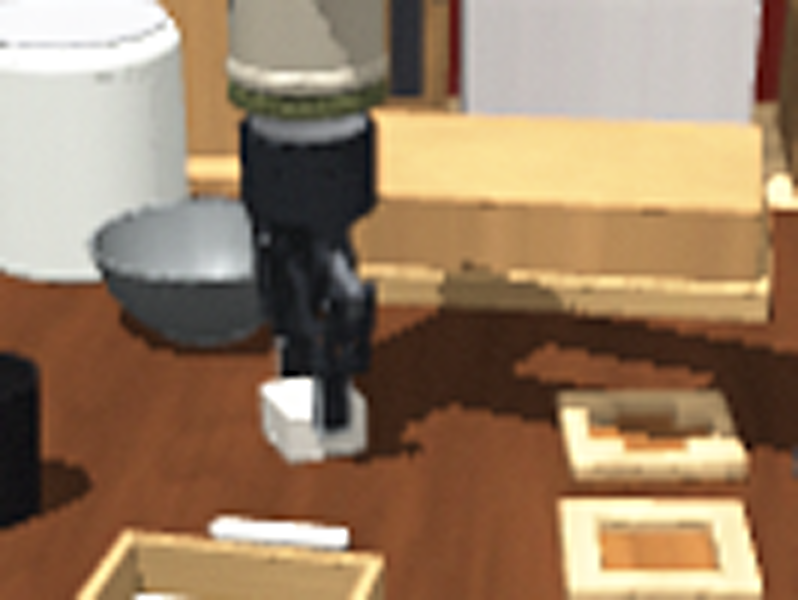

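Gripped: the fingers hold the square's sides at about (325,420) in the crop, with the tips well above the table. Lifting and turning it now.

>>> apply_moves([
  [-1, 0, 0, -6, 0, 0, 0],
  [-1, 0, 0, -12, 0, 0, 0],
  [-1, 0, 0, -15, 0, 0, 0.9],
  [-1, 0, 0, -15, 0, 0, 1],
  [-1, 0, 0, -15, 0, 0, 1],
  [-1, 0, 0, -12, 0, 0, 1],
  [-1, 0, 0, -5, 0, 0, 1],
  [-1, 0, 0, 0, 0, 0, 0],
])

```text
time: 4.15
tool_pos: [630.7, -319.8, 93.6]
tcp_rot: [179.9, -0.1, 2.9]
ft_force: [-1.0, 0.8, -0.7]
finger_gap: 47.1
grip_force: 41.9
```

>>> apply_moves([
  [-1, -12, -10, 0, 0, 0, 0],
  [-1, -24, -19, 0, 0, 0, 0],
  [-1, -36, -28, 0, 0, 0, 0],
  [-1, -36, -28, 0, 0, 0, 0],
  [-1, -36, -28, 0, 0, 0, 0],
  [-1, -26, -20, 0, 0, 0, 0],
  [-1, -16, -13, 0, 0, 0, 0],
  [-1, 0, 0, 0, 0, 0, 0],
])

```text
time: 4.95
tool_pos: [434.2, -181.6, 90.6]
tcp_rot: [-179.9, 0.1, 3.2]
ft_force: [0.1, 0.6, -0.4]
finger_gap: 47.1
grip_force: 41.9
```

```bash
python3 -c "
from h import *
plan(437.6,-183.3,18,3.0)"
```

```text
t 5.0 at [ 434.2 -181.6   90.6] [-1.799e+02  1.000e-01  3.200e+00] gap 47.1 q6 57.9 turn units 0.04 shift after turn [ 3.3  1.9 72.6] before turn [ 3.3  1.9 72.6]
```

>>> apply_moves([
  [-1, 3, 2, 10, 0, 0, 0],
  [-1, 0, 0, 15, 0, 0, 0],
  [-1, 0, 0, 12, 0, 0, 0],
  [-1, 0, 0, 8, 0, 0, 0],
  [-1, 0, 0, 5, 0, 0, 0],
  [-1, 0, 0, 5, 0, 0, 0],
  [-1, 0, 0, 0, 0, 0, 0],
  [-1, 0, 0, 0, 0, 0, 0],
])

```text
time: 5.75
tool_pos: [439.7, -185.2, 36.5]
tcp_rot: [180.0, -0.0, 3.0]
ft_force: [0.5, 0.8, -0.5]
finger_gap: 47.3
grip_force: 41.9
```

```bash
python3 -c "
from h import *
plan(437.6,-183.3,18,3.0)
from bench import r
s=r.snapshot('side')
c=s['color'][120:195,260:360];cv2.imwrite('pics/g2.png',cv2.resize(c,(800,600),interpolation=cv2.INTER_CUBIC))"
```

```text
t 5.8 at [ 439.7 -185.2   36.5] [180.  -0.   3.] gap 47.3 q6 58.0 turn units 0.0 shift after turn [-2.  -2.1 18.5] before turn [-2.  -2.1 18.5]
```

View pics/g2.png

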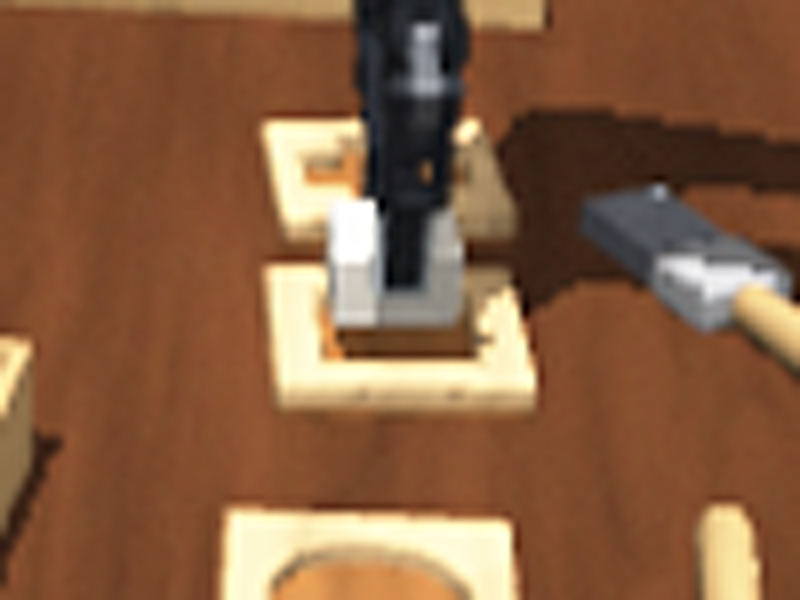

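The square hangs level just above its recess, its base at about (395,325) in the crop over the recess at (330–475, 345). A correction of about 2 mm, then I'll lower and release.

>>> apply_moves([
  [-1, -2, -2, 0, 0, 0, 0],
  [-1, 0, 0, 5, 0, 0, 0],
  [-1, 0, 0, 5, 0, 0, 0],
  [-1, 0, 0, 4, 0, 0, 0],
  [-1, 0, 0, 2, 0, 0, 0],
  [-1, 0, 0, 1, 0, 0, 0],
  [-1, 0, 0, 0, 0, 0, 0],
  [-1, 0, 0, 0, 0, 0, 0],
])

```text
time: 6.6
tool_pos: [437.5, -183.3, 19.4]
tcp_rot: [180.0, -0.0, 3.0]
ft_force: [-0.3, -0.6, -0.7]
finger_gap: 47.1
grip_force: 41.9
```

```bash
python3 -c "
from h import *
plan(437.6,-183.3,18,3.0)
from bench import r;print(r.sense()['ft_force'])"
```

```text
t 6.6 at [ 437.5 -183.3   19.4] [180.  -0.   3.] gap 47.1 q6 58.1 turn units 0.0 shift after turn [0.1 0.  1.4] before turn [0.1 0.  1.4]
[-0.27209025 -0.58048963 -0.7182796 ]
```

>>> apply_moves([
  [-1, 0, 0, 1, 0, 0, 0],
  [-1, 0, 0, 0.6, 0, 0, 0],
  [-1, 0, 0, 0, 0, 0, 0],
  [-1, 0, 0, 0, 0, 0, 0],
  [-1, 0, 0, 0, 0, 0, 0],
  [-1, 0, 0, 0, 0, 0, 0],
  [-1, 0, 0, 0, 0, 0, 0],
  [-1, 0, 0, 0, 0, 0, 0],
])

```text
time: 7.4
tool_pos: [437.6, -183.3, 17.9]
tcp_rot: [180.0, -0.0, 3.0]
ft_force: [-0.7, 1.3, 5.3]
finger_gap: 46.8
grip_force: 42.6
```

>>> apply_moves([
  [-0.2, 0, 0, 0, 0, 0, 0],
  [0.2, 0, 0, 0, 0, 0, 0],
  [0.6, 0, 0, 0, 0, 0, 0],
  [1, 0, 0, 0, 0, 0, 0],
  [1, 0, 0, 0, 0, 0, 0],
  [1, 0, 0, 0, 0, 0, 0],
  [1, 0, 0, 0, 0, 0, 0],
  [1, 0, 0, -5, 0, 0, 0],
])

```text
time: 8.2
tool_pos: [436.8, -182.9, 22.2]
tcp_rot: [-180.0, 0.1, 3.0]
ft_force: [0.2, 0.3, 0.2]
finger_gap: 85.2
grip_force: 0.0
```

>>> apply_moves([
  [1, 0, 0, -15, 0, 0, 0],
  [1, 0, 0, -25, 0, 0, 0],
  [1, 0, 0, -25, 0, 0, 0],
  [1, 0, 0, -20, 0, 0, 0],
  [1, 0, 0, -15, 0, 0, 0],
  [1, 0, 0, 0, 0, 0, 0],
  [1, 0, 0, 0, 0, 0, 0],
  [1, 0, 0, 0, 0, 0, 0],
])

```text
time: 9.0
tool_pos: [436.7, -182.8, 121.5]
tcp_rot: [-179.9, 0.1, 3.0]
ft_force: [-1.1, 0.1, 0.1]
finger_gap: 85.4
grip_force: 0.0
```

```bash
python3 -c "
from h import *
plan(620,302.2,110,17)
plan(444.6,167.3,110,5)"
```

```text
t 9.0 at [ 436.7 -182.8  121.5] [-1.799e+02  1.000e-01  3.000e+00] gap 85.4 q6 58.1 turn units -2.8 shift after turn [ 317.1 -410.2   11.5] before turn [ 208.5 -474.7   11.5]
t 9.0 at [ 436.7 -182.8  121.5] [-1.799e+02  1.000e-01  3.000e+00] gap 85.4 q6 58.1 turn units -0.4 shift after turn [  38.4 -348.1   11.5] before turn [  26.3 -349.2   11.5]
```

>>> apply_moves([
  [1, 0, 0, 0, 0, 0, -0.4],
  [1, 4, -35, 0, 0, 0, 0],
  [1, 5, -45, 0, 0, 0, 0],
  [1, 5, -48, 0, 0, 0, 0],
  [1, 5, -48, 0, 0, 0, 0],
  [1, 5, -48, 0, 0, 0, 0],
  [1, 5, -48, 0, 0, 0, 0],
  [1, 5, -40, 0, 0, 0, 0],
])

```text
time: 9.8
tool_pos: [442.8, 132.8, 121.5]
tcp_rot: [-180.0, 0.1, 5.1]
ft_force: [1.8, -0.4, -0.3]
finger_gap: 85.5
grip_force: 0.0
```

>>> apply_moves([
  [1, 4, -36, 0, 0, 0, 0],
  [1, 0, 0, 5, 0, 0, 0],
  [1, 0, 0, 20, 0, 0, 0],
  [1, 0, 0, 20, 0, 0, 0],
  [1, 0, 0, 10, 0, 0, 0],
  [1, 0, 0, 0, 0, 0, 0],
  [1, 0, 0, 0, 0, 0, 0],
  [1, 0, 0, 0, 0, 0, 0],
])

```text
time: 10.6
tool_pos: [445.6, 166.7, 68.7]
tcp_rot: [-180.0, -0.1, 5.0]
ft_force: [0.6, -0.5, 0.1]
finger_gap: 85.4
grip_force: 0.0
```

```bash
python3 -c "
from h import *
plan(444.6,167.3,16,5)"
```

```text
t 10.6 at [445.6 166.7  68.7] [-1.8e+02 -1.0e-01  5.0e+00] gap 85.4 q6 99.3 turn units -0.0 shift after turn [-1.  -0.7 52.7] before turn [-1.  -0.7 52.7]
```

>>> apply_moves([
  [1, -1, -1, 15, 0, 0, 0],
  [1, 0, 0, 18, 0, 0, 0],
  [1, 0, 0, 13, 0, 0, 0],
  [1, 0, 0, 6, 0, 0, 0],
  [-1, 0, 0, 0, 0, 0, 0],
  [-1, 0, 0, 0, 0, 0, 0],
  [-1, 0, 0, 0, 0, 0, 0],
  [-1, 0, 0, 0, 0, 0, 0],
])

```text
time: 11.4
tool_pos: [444.7, 168.0, 16.8]
tcp_rot: [-180.0, -0.1, 5.0]
ft_force: [1.0, 0.8, -0.7]
finger_gap: 31.0
grip_force: 40.4
```

>>> apply_moves([
  [-1, 0, 0, 0, 0, 0, 0],
  [-1, 0, 0, 0, 0, 0, 0],
  [-1, 0, 0, 0, 0, 0, 0],
  [-1, 0, 0, 0, 0, 0, 0],
  [-1, 0, 0, 0, 0, 0, 0],
  [-1, 0, 0, 0, 0, 0, 0],
  [-1, 0, 0, 0, 0, 0, 0],
  [-1, 0, 0, 0, 0, 0, 0],
])

```text
time: 12.2
tool_pos: [444.7, 168.0, 16.7]
tcp_rot: [-180.0, -0.1, 5.0]
ft_force: [0.3, 0.4, 6.3]
finger_gap: 31.4
grip_force: 41.4
```

```bash
python3 -c "
from h import *
plan(646.3,-8,106,-7.7)
from bench import r
s=r.snapshot('side')
c=s['color'][180:255,260:360];cv2.imwrite('pics/g3.png',cv2.resize(c,(800,600),interpolation=cv2.INTER_CUBIC))"
```

```text
t 12.2 at [444.7 168.   16.7] [-1.8e+02 -1.0e-01  5.0e+00] gap 31.4 q6 99.5 turn units 2.54 shift after turn [223.4 147.4 -89.3] before turn [185.5 193.  -89.3]
```

View pics/g3.png

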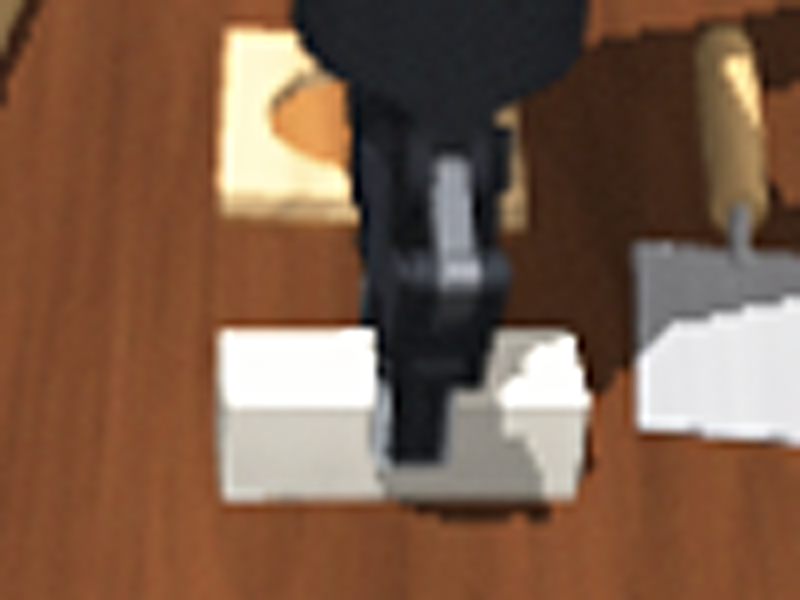

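The bar is gripped at mid-length, with the fingertip at (420,462) in the crop, high enough on the bar to clear the chalk layer.

>>> apply_moves([
  [-1, 0, 0, -6, 0, 0, 0],
  [-1, 0, 0, -12, 0, 0, 0],
  [-1, 0, 0, -17, 0, 0, 0.54],
  [-1, 0, 0, -20, 0, 0, 1],
  [-1, 0, 0, -18, 0, 0, 1],
  [-1, 0, 0, -12, 0, 0, 0],
  [-1, 0, 0, -5, 0, 0, 0],
  [-1, 0, 0, 0, 0, 0, 0],
])

```text
time: 13.05
tool_pos: [444.2, 167.8, 106.4]
tcp_rot: [-180.0, -0.1, -7.6]
ft_force: [-0.0, 1.2, -2.2]
finger_gap: 31.2
grip_force: 40.5
```

>>> apply_moves([
  [-1, 12, 8, 0, 0, 0, 0],
  [-1, 27, 18, 0, 0, 0, 0],
  [-1, 38, 25, 0, 0, 0, 0],
  [-1, 38, 25, 0, 0, 0, 0],
  [-1, 38, 25, 0, 0, 0, 0],
  [-1, 34, 22, 0, 0, 0, 0],
  [-1, 24, 16, 0, 0, 0, 0],
  [-1, 12, 8, 0, 0, 0, 0],
])

```text
time: 13.85
tool_pos: [646.2, -11.0, 103.7]
tcp_rot: [180.0, 0.1, -7.7]
ft_force: [-0.1, 0.3, -1.9]
finger_gap: 30.9
grip_force: 40.5
```

>>> apply_moves([
  [-1, 0, 0, 5, 0, 0, 0],
  [-1, 0, 0, 10, 0, 0, 0],
  [-1, 0, 0, 12, 0, 0, 0],
  [-1, 0, 0, 8, 0, 0, 0],
  [-1, 0, 0, 3, 0, 0, 0],
  [-1, 0, 0, 0, 0, 0, 0],
  [-1, 0, 0, 0, 0, 0, 0],
  [-1, 0, 0, 0, 0, 0, 0],
])

```text
time: 14.65
tool_pos: [645.7, -7.7, 68.6]
tcp_rot: [-180.0, -0.1, -7.7]
ft_force: [0.2, -0.7, -1.3]
finger_gap: 31.2
grip_force: 40.5
```

```bash
python3 -c "
from h import *
plan(646.3,-8,21.7,-7.7)
from bench import r
s=r.snapshot('side');t=r.snapshot('top')
c=cv2.resize(s['color'][135:225,190:290],(500,450),interpolation=cv2.INTER_CUBIC)
d=cv2.resize(t['color'][125:195,230:276+14],(300,350),interpolation=cv2.INTER_CUBIC)
o=np.zeros((450,800,3),np.uint8);o[:,:500]=c;o[:350,500:]=d
cv2.imwrite('pics/g4.png',o)"
```

```text
t 14.7 at [645.7  -7.7  68.6] [-1.8e+02 -1.0e-01 -7.7e+00] gap 31.2 q6 92.4 turn units 0.01 shift after turn [ 0.7  0.2 46.9] before turn [ 0.7  0.2 46.9]
```

View pics/g4.png

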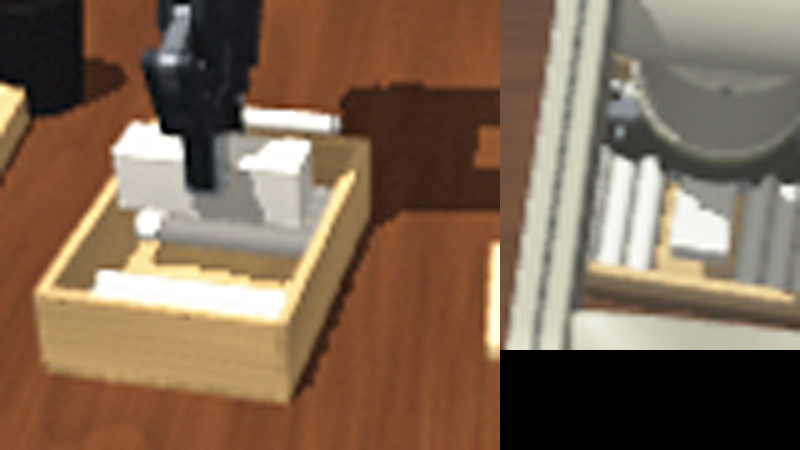

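The bar hangs above the gap. In the top inset the bar spans 672–728 and the gap 662–737, so it's centred. Lowering.

>>> apply_moves([
  [-1, 0.5, 0, 6, 0, 0, 0],
  [-1, 0, 0, 10, 0, 0, 0],
  [-1, 0, 0, 11, 0, 0, 0],
  [-1, 0, 0, 8, 0, 0, 0],
  [-1, 0, 0, 5, 0, 0, 0],
  [-1, 0, 0, 3, 0, 0, 0],
  [-1, 0, 0, 0, 0, 0, 0],
  [-1, 0, 0, 0, 0, 0, 0],
])

```text
time: 15.55
tool_pos: [645.9, -7.9, 25.0]
tcp_rot: [-180.0, -0.0, -7.7]
ft_force: [-0.2, 0.1, -1.5]
finger_gap: 31.3
grip_force: 40.5
```

```bash
python3 -c "
from h import *
plan(646.3,-8,21.7,-7.7)"
```

```text
t 15.6 at [645.9  -7.9  25. ] [-180.    -0.    -7.7] gap 31.3 q6 92.4 turn units 0.0 shift after turn [0.4 0.1 3.3] before turn [0.4 0.1 3.3]
```

>>> apply_moves([
  [-1, 0, 0, 1, 0, 0, 0],
  [-1, 0, 0, 1, 0, 0, 0],
  [-1, 0, 0, 0.7, 0, 0, 0],
  [-1, 0, 0, 0.4, 0, 0, 0],
  [-1, 0, 0, 0, 0, 0, 0],
  [-1, 0, 0, 0, 0, 0, 0],
  [-1, 0, 0, 0, 0, 0, 0],
  [-1, 0, 0, 0, 0, 0, 0],
])

```text
time: 16.35
tool_pos: [646.0, -7.9, 22.8]
tcp_rot: [-180.0, -0.0, -7.7]
ft_force: [-4.3, -0.2, 5.1]
finger_gap: 31.1
grip_force: 41.5
```

>>> apply_moves([
  [-0.4, 0, 0, 0, 0, 0, 0],
  [0, 0, 0, 0, 0, 0, 0],
  [0.4, 0, 0, 0, 0, 0, 0],
  [0.4, 0, 0, 0, 0, 0, 0],
  [0.4, 0, 0, 0, 0, 0, 0],
  [0.4, 0, 0, -3, 0, 0, 0],
  [0.4, 0, 0, -8, 0, 0, 0],
  [0.4, 0, 0, -15, 0, 0, 0],
])

```text
time: 17.15
tool_pos: [644.7, -7.8, 47.3]
tcp_rot: [180.0, 0.1, -7.7]
ft_force: [-0.0, -0.1, -0.7]
finger_gap: 59.8
grip_force: 0.0
```

>>> apply_moves([
  [1, 0, 0, -20, 0, 0, 0],
  [1, 0, 0, -25, 0, 0, 0],
  [1, 0, 0, -20, 0, 0, -1],
  [1, 0, 0, -10, 0, 0, -1],
  [1, 0, 0, 0, 0, 0, -1],
  [1, 0, 0, 0, 0, 0, -1],
  [1, 0, 0, 0, 0, 0, -0.94],
  [1, 0, 0, 0, 0, 0, 0],
])

```text
time: 17.95
tool_pos: [646.2, -7.9, 124.3]
tcp_rot: [180.0, -0.1, 17.1]
ft_force: [-0.1, -0.3, 0.2]
finger_gap: 85.2
grip_force: 0.0
```

```bash
python3 -c "
from h import *
plan(620,302.2,110,17)"
```

```text
t 17.9 at [646.2  -7.9 124.3] [ 1.80e+02 -1.00e-01  1.71e+01] gap 85.2 q6 67.7 turn units 0.02 shift after turn [  65.6 -304.2   14.3] before turn [  66.1 -304.1   14.3]
```

>>> apply_moves([
  [1, 7, -30, 0, 0, 0, 0],
  [1, 10, -45, 0, 0, 0, 0],
  [1, 10, -45, 0, 0, 0, 0],
  [1, 10, -45, 0, 0, 0, 0],
  [1, 10, -45, 0, 0, 0, 0],
  [1, 9, -45, 0, 0, 0, 0],
  [1, 9, -45, 0, 0, 0, 0],
  [1, 1, -4, 0, 0, 0, 0],
])

```text
time: 18.75
tool_pos: [618.4, 308.0, 123.7]
tcp_rot: [-179.9, -0.1, 17.2]
ft_force: [-0.4, 0.0, 1.1]
finger_gap: 85.3
grip_force: 0.0
```

>>> apply_moves([
  [1, 0, 0, 5, 0, 0, 0],
  [1, 0, 0, 15, 0, 0, 0],
  [1, 0, 0, 20, 0, 0, 0],
  [1, 0, 0, 15, 0, 0, 0],
  [1, 0, 0, 5, 0, 0, 0],
  [1, 0, 0, 0, 0, 0, 0],
  [1, 0, 0, 0, 0, 0, 0],
  [1, 0, 0, 0, 0, 0, 0],
])

```text
time: 19.55
tool_pos: [620.7, 302.3, 64.0]
tcp_rot: [-180.0, -0.1, 17.0]
ft_force: [-0.4, -0.6, 1.0]
finger_gap: 85.0
grip_force: 0.0
```

```bash
python3 -c "
from h import *
plan(620,302.2,9,17)
from bench import r
s=r.snapshot('side')
c=s['color'][215:305,160:280];cv2.imwrite('pics/g5.png',cv2.resize(c,(800,600),interpolation=cv2.INTER_CUBIC))
t=r.snapshot('top');hsv=cv2.cvtColor(t['color'],cv2.COLOR_BGR2HSV);P=cloud(t)
b=(hsv[...,2]>100)&(hsv[...,1]<50)
b[:,:240]=0;b[:150]=0;b[175:]=0;b[:,300:]=0;b&=P[...,2]>33;b&=P[...,2]<48;print('bar',b.sum(),rect(t,b,41),np.median(P[...,2][b]))"
```

```text
t 19.6 at [620.7 302.3  64. ] [-1.8e+02 -1.0e-01  1.7e+01] gap 85.0 q6 94.7 turn units 0.0 shift after turn [-0.7 -0.1 55. ] before turn [-0.7 -0.1 55. ]
bar 274 ((641.728271484375, -9.538667678833008), (31.05016326904297, 75.13786315917969), 82.58165740966797) 41.48212146002345
```

View pics/g5.png

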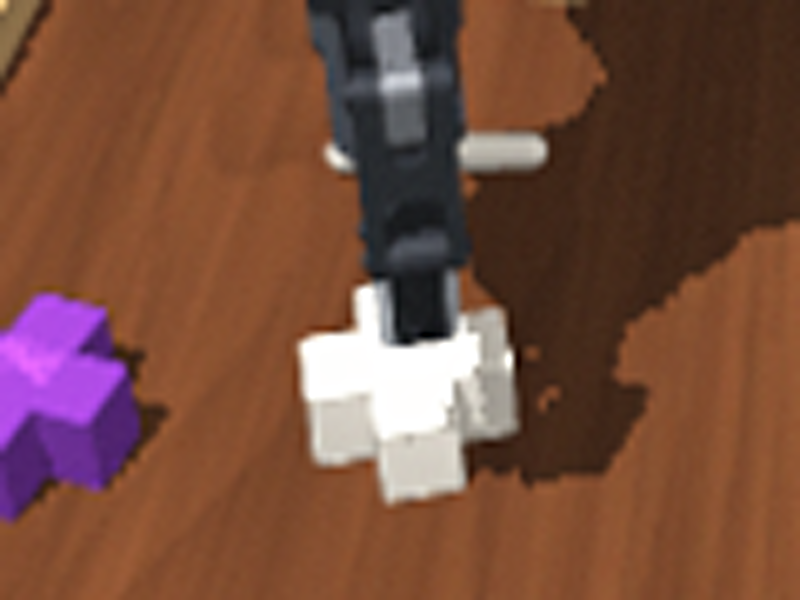

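The bar's top reads 41.5 mm, so it's seated. The fingers (415,300) are lined up with the white cross's near and far arms (the near end is at 420,465), and the purple cross is well clear to the left.

>>> apply_moves([
  [1, -0.5, 0, 12, 0, 0, 0],
  [1, 0, 0, 16, 0, 0, 0],
  [1, 0, 0, 14, 0, 0, 0],
  [1, 0, 0, 9, 0, 0, 0],
  [1, 0, 0, 4, 0, 0, 0],
  [1, 0, 0, 0, 0, 0, 0],
  [-1, 0, 0, 0, 0, 0, 0],
  [-1, 0, 0, 0, 0, 0, 0],
])

```text
time: 20.45
tool_pos: [620.0, 302.3, 8.7]
tcp_rot: [-180.0, -0.1, 17.0]
ft_force: [-2.5, -1.3, 37.9]
finger_gap: 59.6
grip_force: 34.4
```

>>> apply_moves([
  [-1, 0, 0, 0, 0, 0, 0],
  [-1, 0, 0, 0, 0, 0, 0],
  [-1, 0, 0, 0, 0, 0, 0],
  [-1, 0, 0, 0, 0, 0, 0],
  [-1, 0, 0, 0, 0, 0, 0],
  [-1, 0, 0, 0, 0, 0, 0],
  [-1, 0, 0, 0, 0, 0, 0],
  [-1, 0, 0, 0, 0, 0, 0],
])

```text
time: 21.25
tool_pos: [620.2, 302.3, 8.8]
tcp_rot: [-180.0, -0.1, 17.0]
ft_force: [-0.4, -0.2, 6.3]
finger_gap: 59.0
grip_force: 44.7
```

```bash
python3 -c "
from h import *
plan(436.5,-326.4,110,5.9)"
```

```text
t 21.2 at [620.2 302.3   8.8] [-1.8e+02 -1.0e-01  1.7e+01] gap 59.0 q6 94.7 turn units 2.22 shift after turn [-247.3  606.5 -101.2] before turn [-359.6  547.5 -101.2]
```

>>> apply_moves([
  [-1, 0, 0, -6, 0, 0, 0],
  [-1, 0, 0, -12, 0, 0, 0],
  [-1, 0, 0, -18, 0, 0, 0.62],
  [-1, 0, 0, -22, 0, 0, 0.8],
  [-1, 0, 0, -22, 0, 0, 0.8],
  [-1, 0, 0, -14, 0, 0, 0],
  [-1, 0, 0, -6, 0, 0, 0],
  [-1, 0, 0, 0, 0, 0, 0],
])

```text
time: 22.05
tool_pos: [619.8, 302.2, 108.7]
tcp_rot: [-180.0, -0.1, 6.0]
ft_force: [1.1, -0.0, -0.7]
finger_gap: 59.0
grip_force: 44.1
```

>>> apply_moves([
  [-1, -5, 12, 0, 0, 0, 0],
  [-1, -10, 24, 0, 0, 0, 0],
  [-1, -15, 36, 0, 0, 0, 0],
  [-1, -15, 38, 0, 0, 0, 0],
  [-1, -15, 38, 0, 0, 0, 0],
  [-1, -15, 38, 0, 0, 0, 0],
  [-1, -15, 38, 0, 0, 0, 0],
  [-1, -15, 38, 0, 0, 0, 0],
])

```text
time: 22.85
tool_pos: [539.5, 28.5, 105.9]
tcp_rot: [-180.0, 0.2, 6.0]
ft_force: [0.8, -0.5, -0.5]
finger_gap: 58.9
grip_force: 44.1
```

>>> apply_moves([
  [-1, -15, 38, 0, 0, 0, 0],
  [-1, -15, 38, 0, 0, 0, 0],
  [-1, -15, 38, 0, 0, 0, 0],
  [-1, -15, 38, 0, 0, 0, 0],
  [-1, -15, 38, 0, 0, 0, 0],
  [-1, -15, 36, 0, 0, 0, 0],
  [-1, -12, 28, 0, 0, 0, 0],
  [-1, -10, 24, 0, 0, 0, 0],
])

```text
time: 23.65
tool_pos: [456.6, -258.9, 105.9]
tcp_rot: [-179.9, 0.1, 5.9]
ft_force: [0.4, 1.4, -0.1]
finger_gap: 59.4
grip_force: 44.1
```

```bash
python3 -c "
from h import *
plan(436.5,-326.4,45,5.9)"
```

```text
t 23.6 at [ 456.6 -258.9  105.9] [-1.799e+02  1.000e-01  5.900e+00] gap 59.4 q6 49.0 turn units -0.0 shift after turn [-26.9  65.1  60.9] before turn [-26.9  65.1  60.9]
```

>>> apply_moves([
  [-1, -10, 22, 0, 0, 0, 0],
  [-1, -9, 20, 0, 0, 0, 0],
  [-1, -6, 14, 4, 0, 0, 0],
  [-1, -4, 10, 8, 0, 0, 0],
  [-1, 0, 0, 18, 0, 0, 0],
  [-1, 0, 0, 20, 0, 0, 0],
  [-1, 0, 0, 10, 0, 0, 0],
  [-1, 0, 0, 3, 0, 0, 0],
])

```text
time: 24.45
tool_pos: [435.8, -324.7, 42.2]
tcp_rot: [-179.8, 0.2, 5.9]
ft_force: [-0.2, 0.4, -0.3]
finger_gap: 58.8
grip_force: 44.1
```

>>> apply_moves([
  [-1, 0, 0, 0, 0, 0, 0],
  [-1, 0, 0, 0, 0, 0, 0],
  [-1, 0, 0, 0, 0, 0, 0],
  [-1, 0, 0, 0, 0, 0, 0],
  [-1, 0, 0, 0, 0, 0, 0],
  [-1, 0, 0, 0, 0, 0, 0],
  [-1, 0, 0, 0, 0, 0, 0],
  [-1, 0, 0, 0, 0, 0, 0],
])

```text
time: 25.25
tool_pos: [437.0, -326.1, 44.6]
tcp_rot: [-180.0, 0.0, 5.9]
ft_force: [-0.9, 0.5, -0.5]
finger_gap: 59.1
grip_force: 44.1
```

```bash
python3 -c "
from h import *
plan(436.5,-326.4,13.8,5.9)
from bench import r
s=r.snapshot('side')
c=s['color'][100:175,260:360];cv2.imwrite('pics/g6.png',cv2.resize(c,(800,600),interpolation=cv2.INTER_CUBIC))"
```

```text
t 25.2 at [ 437.  -326.1   44.6] [-180.     0.     5.9] gap 59.1 q6 42.0 turn units 0.0 shift after turn [-0.5  0.2 30.8] before turn [-0.5  0.2 30.8]
```

View pics/g6.png

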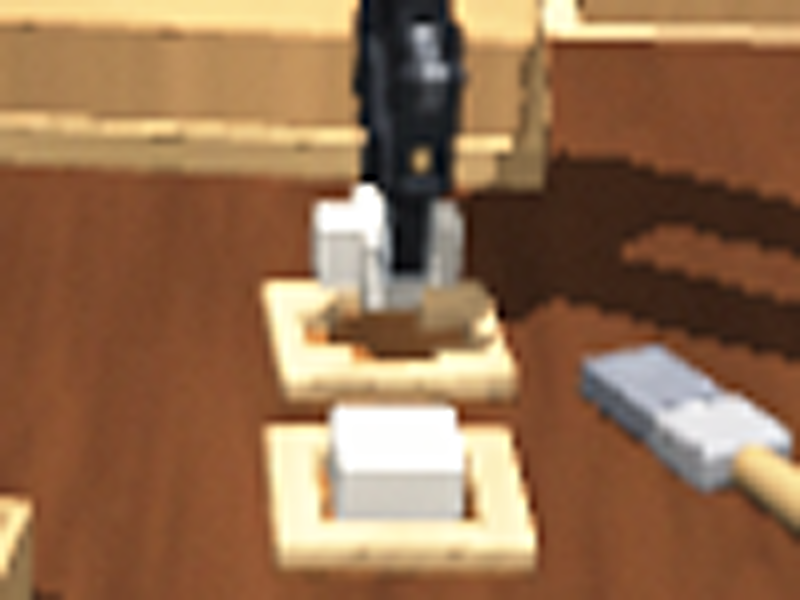

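The square sits in its recess (395,465). The cross hangs level over its own recess (400,320). Lowering it.

>>> apply_moves([
  [-1, -0.5, 0, 6, 0, 0, 0],
  [-1, 0, 0, 8, 0, 0, 0],
  [-1, 0, 0, 7, 0, 0, 0],
  [-1, 0, 0, 4, 0, 0, 0],
  [-1, 0, 0, 2, 0, 0, 0],
  [-1, 0, 0, 1, 0, 0, 0],
  [-1, 0, 0, 0, 0, 0, 0],
  [-1, 0, 0, 0, 0, 0, 0],
])

```text
time: 26.1
tool_pos: [436.8, -326.4, 16.9]
tcp_rot: [180.0, -0.0, 5.9]
ft_force: [0.4, 0.2, -0.4]
finger_gap: 59.3
grip_force: 44.1
```

>>> apply_moves([
  [-1, 0, 0, 0.8, 0, 0, 0],
  [-1, 0, 0, 0.8, 0, 0, 0],
  [-1, 0, 0, 0.7, 0, 0, 0],
  [-1, 0, 0, 0, 0, 0, 0],
  [-1, 0, 0, 0, 0, 0, 0],
  [-1, 0, 0, 0, 0, 0, 0],
  [-1, 0, 0, 0, 0, 0, 0],
  [-1, 0, 0, 0, 0, 0, 0],
])

```text
time: 26.9
tool_pos: [436.6, -326.2, 14.3]
tcp_rot: [180.0, -0.0, 5.9]
ft_force: [-0.2, -0.6, -1.4]
finger_gap: 59.3
grip_force: 44.1
```

>>> apply_moves([
  [-1, 0, 0, 0.5, 0, 0, 0],
  [-1, 0, 0, 0.3, 0, 0, 0],
  [-1, 0, 0, 0, 0, 0, 0],
  [-1, 0, 0, 0, 0, 0, 0],
  [0.5, 0, 0, 0, 0, 0, 0],
  [0.8, 0, 0, 0, 0, 0, 0],
  [1, 0, 0, 0, 0, 0, 0],
  [1, 0, 0, 0, 0, 0, 0],
])

```text
time: 27.7
tool_pos: [436.5, -326.2, 13.3]
tcp_rot: [-180.0, 0.0, 5.9]
ft_force: [-0.3, 0.1, -0.6]
finger_gap: 85.3
grip_force: 0.0
```

>>> apply_moves([
  [1, 0, 0, 0, 0, 0, 0],
  [1, 0, 0, 0, 0, 0, 0],
  [1, 0, 0, -5, 0, 0, 0],
  [1, 0, 0, -20, 0, 0, 0],
  [1, 0, 0, -25, 0, 0, 0],
  [1, 0, 0, -25, 0, 0, 0],
  [1, 0, 0, -20, 0, 0, 0],
  [1, 0, 0, -10, 0, 0, 0],
])

```text
time: 28.5
tool_pos: [437.6, -327.1, 121.3]
tcp_rot: [179.8, -0.1, 5.9]
ft_force: [0.6, -0.8, -0.2]
finger_gap: 85.7
grip_force: 0.0
```

```bash
python3 -c "
from h import *
plan(449.6,350.1,70,5.9)"
```

```text
t 28.5 at [ 437.6 -327.1  121.3] [ 1.798e+02 -1.000e-01  5.900e+00] gap 85.7 q6 41.9 turn units 0.0 shift after turn [  81.6 -672.4   51.3] before turn [  81.8 -672.4   51.3]
```

>>> apply_moves([
  [1, 4, -30, 0, 0, 0, 0],
  [1, 5, -45, 0, 0, 0, 0],
  [1, 6, -48, 0, 0, 0, 0],
  [1, 6, -48, 0, 0, 0, 0],
  [1, 6, -48, 0, 0, 0, 0],
  [1, 6, -48, 0, 0, 0, 0],
  [1, 6, -48, 0, 0, 0, 0],
  [1, 6, -48, 0, 0, 0, 0],
])

```text
time: 29.3
tool_pos: [443.3, 41.4, 118.3]
tcp_rot: [180.0, -0.0, 5.9]
ft_force: [0.9, -0.6, -1.0]
finger_gap: 85.5
grip_force: 0.0
```

>>> apply_moves([
  [1, 6, -48, 0, 0, 0, 0],
  [1, 6, -48, 0, 0, 0, 0],
  [1, 6, -48, 0, 0, 0, 0],
  [1, 6, -48, 0, 0, 0, 0],
  [1, 5, -45, 0, 0, 0, 0],
  [1, 4, -36, 10, 0, 0, 0],
  [1, 4, -24, 20, 0, 0, 0],
  [1, 0, -10, 20, 0, 0, 0],
])

```text
time: 30.1
tool_pos: [448.9, 351.3, 68.0]
tcp_rot: [-179.9, -0.1, 6.0]
ft_force: [0.3, -0.6, 0.7]
finger_gap: 85.7
grip_force: 0.0
```

>>> apply_moves([
  [1, 0, 0, 0, 0, 0, 0],
  [1, 0, 0, 0, 0, 0, 0],
  [1, 0, 0, 0, 0, 0, 0],
  [1, 0, 0, 0, 0, 0, 0],
  [1, 0, 0, 0, 0, 0, 0],
  [1, 0, 0, 0, 0, 0, 0],
  [1, 0, 0, 0, 0, 0, 0],
  [1, 0, 0, 0, 0, 0, 0],
])

```text
time: 30.9
tool_pos: [449.2, 348.6, 68.7]
tcp_rot: [-180.0, -0.0, 5.9]
ft_force: [-0.3, -0.5, -0.1]
finger_gap: 85.1
grip_force: 0.0
```

```bash
python3 -c "
from h import *
plan(449.6,350.1,9,5.9)"
```

```text
t 30.9 at [449.2 348.6  68.7] [-180.    -0.     5.9] gap 85.1 q6 116.7 turn units 0.0 shift after turn [ 0.6 -1.4 59.7] before turn [ 0.6 -1.4 59.7]
```

>>> apply_moves([
  [1, 0.5, -1.5, 14, 0, 0, 0],
  [1, 0, 0, 18, 0, 0, 0],
  [1, 0, 0, 15, 0, 0, 0],
  [1, 0, 0, 9, 0, 0, 0],
  [1, 0, 0, 4, 0, 0, 0],
  [1, 0, 0, 0, 0, 0, 0],
  [-1, 0, 0, 0, 0, 0, 0],
  [-1, 0, 0, 0, 0, 0, 0],
])

```text
time: 31.7
tool_pos: [450.0, 350.7, 9.4]
tcp_rot: [-180.0, -0.1, 5.9]
ft_force: [0.8, 0.8, 0.3]
finger_gap: 58.8
grip_force: 0.0
```

>>> apply_moves([
  [-1, 0, 0, 0, 0, 0, 0],
  [-1, 0, 0, 0, 0, 0, 0],
  [-1, 0, 0, 0, 0, 0, 0],
  [-1, 0, 0, 0, 0, 0, 0],
  [-1, 0, 0, 0, 0, 0, 0],
  [-1, 0, 0, 0, 0, 0, 0],
  [-1, 0, 0, 0, 0, 0, 0],
  [-1, 0, 0, 0, 0, 0, 0],
])

```text
time: 32.5
tool_pos: [450.4, 350.9, 9.9]
tcp_rot: [-179.9, -0.1, 5.9]
ft_force: [-0.8, -0.2, 6.4]
finger_gap: 54.5
grip_force: 42.6
```

```bash
python3 -c "
from h import *
plan(448.4,5.7,60,5.9)
from bench import r
s=r.snapshot('side')
c=s['color'][230:335,250:390];cv2.imwrite('pics/g7.png',cv2.resize(c,(800,600),interpolation=cv2.INTER_CUBIC))"
```

```text
t 32.5 at [450.4 350.9   9.9] [-1.799e+02 -1.000e-01  5.900e+00] gap 54.5 q6 116.9 turn units 0.0 shift after turn [-37.4 343.1 -50.1] before turn [-37.5 343.1 -50.1]
```

View pics/g7.png

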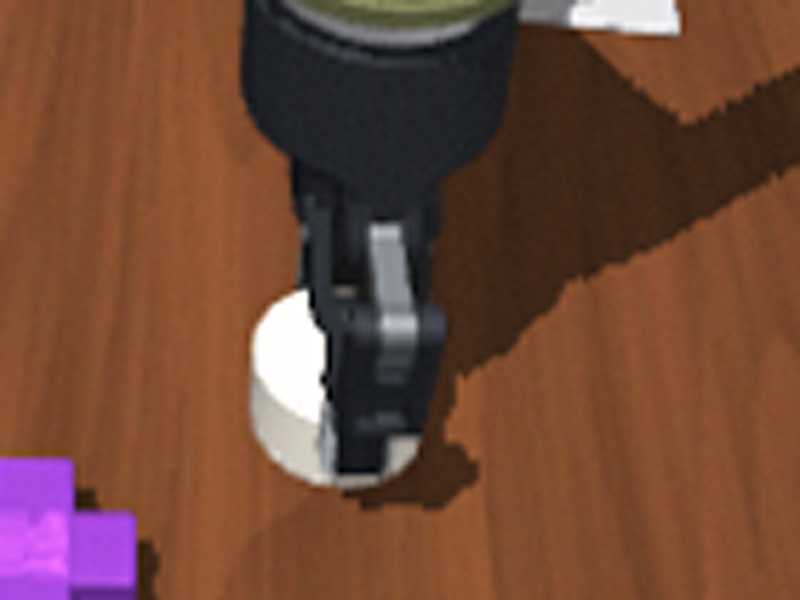

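The disc is gripped, with the fingers at (360,440) roughly on the disc's centreline (337). Lifting and carrying it.

>>> apply_moves([
  [-1, 0, 0, -6, 0, 0, 0],
  [-1, 0, 0, -12, 0, 0, 0],
  [-1, 0, 0, -16, 0, 0, 0],
  [-1, -1, 10, -14, 0, 0, 0],
  [-1, -3, 22, -8, 0, 0, 0],
  [-1, -4, 34, -4, 0, 0, 0],
  [-1, -4, 38, 0, 0, 0, 0],
  [-1, -4, 38, 0, 0, 0, 0],
])

```text
time: 33.35
tool_pos: [448.7, 206.5, 70.3]
tcp_rot: [-180.0, -0.1, 6.0]
ft_force: [0.1, 0.2, -0.6]
finger_gap: 54.7
grip_force: 42.4
```

>>> apply_moves([
  [-1, -4, 38, 0, 0, 0, 0],
  [-1, -4, 38, 0, 0, 0, 0],
  [-1, -4, 38, 0, 0, 0, 0],
  [-1, -4, 36, 0, 0, 0, 0],
  [-1, -3, 28, 0, 0, 0, 0],
  [-1, -2, 16, 0, 0, 0, 0],
  [-1, -1, 7, 0, 0, 0, 0],
  [-1, 0, 0, 0, 0, 0, 0],
])

```text
time: 34.15
tool_pos: [447.4, 4.6, 69.5]
tcp_rot: [180.0, -0.1, 5.8]
ft_force: [0.4, 0.3, -1.4]
finger_gap: 54.5
grip_force: 42.4
```

>>> apply_moves([
  [-1, 0, 0, 4, 0, 0, 0],
  [-1, 0, 0, 8, 0, 0, 0],
  [-1, 0, 0, 8, 0, 0, 0],
  [-1, 0, 0, 4, 0, 0, 0],
  [-1, 0, 0, 0, 0, 0, 0],
  [-1, 0, 0, 0, 0, 0, 0],
  [-1, 0, 0, 0, 0, 0, 0],
  [-1, 0, 0, 0, 0, 0, 0],
])

```text
time: 34.95
tool_pos: [447.3, 5.1, 44.8]
tcp_rot: [180.0, -0.0, 5.9]
ft_force: [-0.3, 0.2, -1.0]
finger_gap: 54.8
grip_force: 42.4
```

```bash
python3 -c "
from h import *
plan(447.5,5.7,14.9,5.9)
from bench import r
s=r.snapshot('side')
c=s['color'][145:220,260:360];cv2.imwrite('pics/g8.png',cv2.resize(c,(800,600),interpolation=cv2.INTER_CUBIC))"
```

```text
t 35.0 at [447.3   5.1  44.8] [180.   -0.    5.9] gap 54.8 q6 78.2 turn units 0.0 shift after turn [ 0.3 -0.6 29.9] before turn [ 0.3 -0.6 29.9]
```

View pics/g8.png

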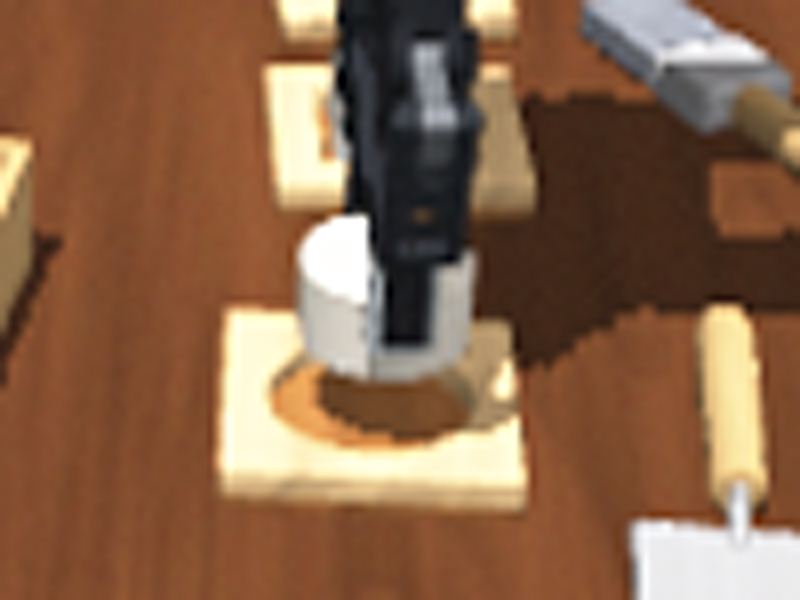

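The disc, at crop columns 300–475, hangs over the recess, which is centred near 371. After allowing for parallax it sits about 2 mm too far towards −x, so I'll correct that and lower.

>>> apply_moves([
  [-1, 2, -0.5, 6, 0, 0, 0],
  [-1, 0, 0, 8, 0, 0, 0],
  [-1, 0, 0, 7, 0, 0, 0],
  [-1, 0, 0, 4, 0, 0, 0],
  [-1, 0, 0, 2, 0, 0, 0],
  [-1, 0, 0, 0.5, 0, 0, 0],
  [-1, 0, 0, 0, 0, 0, 0],
  [-1, 0, 0, 0, 0, 0, 0],
])

```text
time: 35.8
tool_pos: [449.2, 5.8, 17.3]
tcp_rot: [180.0, -0.0, 5.9]
ft_force: [0.7, 0.6, -0.0]
finger_gap: 54.7
grip_force: 42.4
```

>>> apply_moves([
  [-1, 0, 0, 0.8, 0, 0, 0],
  [-1, 0, 0, 0.8, 0, 0, 0],
  [-1, 0, 0, 0.6, 0, 0, 0],
  [-1, 0, 0, 0, 0, 0, 0],
  [-1, 0, 0, 0, 0, 0, 0],
  [-1, 0, 0, 0, 0, 0, 0],
  [-1, 0, 0, 0, 0, 0, 0],
  [-1, 0, 0, 0, 0, 0, 0],
])

```text
time: 36.6
tool_pos: [448.9, 5.8, 14.8]
tcp_rot: [180.0, 0.0, 5.9]
ft_force: [-1.9, 0.2, 1.4]
finger_gap: 54.7
grip_force: 42.5
```

Contact is just starting, so I'll release, rise and check all four.

>>> apply_moves([
  [-1, 0, 0, 0.3, 0, 0, 0],
  [-1, 0, 0, 0, 0, 0, 0],
  [0.4, 0, 0, 0, 0, 0, 0],
  [0.7, 0, 0, 0, 0, 0, 0],
  [1, 0, 0, 0, 0, 0, 0],
  [1, 0, 0, 0, 0, 0, 0],
  [1, 0, 0, 0, 0, 0, 0],
  [1, 0, 0, -4, 0, 0, 0],
])

```text
time: 37.4
tool_pos: [448.3, 5.9, 18.1]
tcp_rot: [-180.0, 0.1, 5.9]
ft_force: [0.3, 0.3, 0.5]
finger_gap: 85.6
grip_force: 0.0
```

>>> apply_moves([
  [1, 0, 0, -15, 0, 0, 0],
  [1, 0, 0, -25, 0, 0, 0],
  [1, 0, 0, -30, 0, 0, 0],
  [1, 0, 0, -30, 0, 0, 0],
  [1, 0, -40, -20, 0, 0, 0],
  [1, 0, -45, 0, 0, 0, 0],
  [1, 0, -45, 0, 0, 0, 0],
  [1, 0, -45, 0, 0, 0, 0],
])

```text
time: 38.2
tool_pos: [430.8, 181.5, 139.4]
tcp_rot: [-180.0, -0.1, 5.9]
ft_force: [0.7, 0.2, 0.2]
finger_gap: 85.8
grip_force: 0.0
```

>>> apply_moves([
  [1, 0, -45, 0, 0, 0, 0],
  [1, 0, -45, 0, 0, 0, 0],
  [1, 0, -30, 0, 0, 0, 0],
  [1, 0, 0, 0, 0, 0, 0],
  [1, 0, 0, 0, 0, 0, 0],
  [1, 0, 0, 0, 0, 0, 0],
  [1, 0, 0, 0, 0, 0, 0],
  [1, 0, 0, 0, 0, 0, 0],
])

```text
time: 39.0
tool_pos: [418.8, 298.4, 138.6]
tcp_rot: [180.0, -0.0, 5.8]
ft_force: [-0.2, -0.1, -0.2]
finger_gap: 85.4
grip_force: 0.0
```

```bash
python3 -c "
from h import *
from bench import r
t=r.snapshot('top');hsv=cv2.cvtColor(t['color'],cv2.COLOR_BGR2HSV);P=cloud(t)
w=(hsv[...,2]>130)&(hsv[...,1]<50)
for n,uv,z in(('disc',(265,230),35),('sq',(331,236),35),('cross',(382,236),35),('bar',(272,161),41)):
    m=w&(P[...,2]>z-10)&(P[...,2]<z+10);b=blob(t,m,uv);zz=P[...,2][b];print(n,b.sum(),rect(t,b,z),np.percentile(zz,[10,50,90]).round(1))
cv2.imwrite('pics/f.png',cv2.resize(t['color'][120:270,220:420],(800,600),interpolation=cv2.INTER_CUBIC))
print(r.sense()['tool_pos'])"
```

```text
disc 304 ((447.2662048339844, 4.183698654174805), (52.743412017822266, 50.197113037109375), 0.9470877051353455) [31.7 34.6 37.3]
sq 303 ((436.4721984863281, -183.6820831298828), (47.04158020019531, 47.95866394042969), 0.9338791966438293) [31.2 34.6 37.5]
cross 313 ((437.7223815917969, -325.7911682128906), (55.926841735839844, 57.97042465209961), 53.20458221435547) [31.2 34.2 37.3]
bar 380 ((645.227783203125, -9.699132919311523), (31.453935623168945, 100.79859161376953), 82.1917953491211) [38.5 41.3 44.2]
[418.78440271 298.54679635 138.59750491]
```

View pics/f.png

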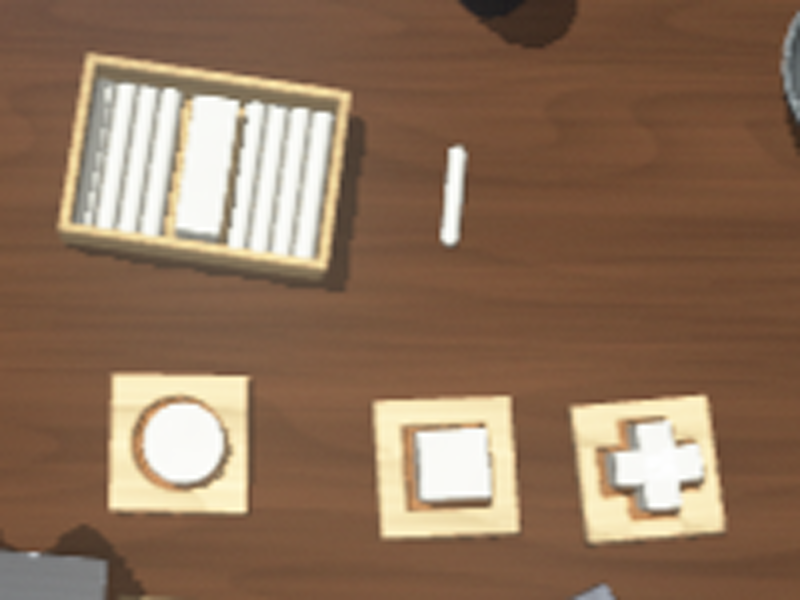

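The picture shows all four seated: bar (205,165), disc (183,445), square (452,463), cross (656,465). Their tops read 34–35 mm for the three in cradles and 41 mm for the bar, and all are within about 3 mm of the holder centres. Handing in.

```bash
python3 -c "
from bench import r
print(r.hand_in())"
```

```text
the job is handed in; nothing more can be done
None
```

The disc, square and cross lie flat in their own recesses and the bar lies in the crate's gap below the rim; I handed the job in at about 39 s (no verdict was returned), with every piece measured within about 3 mm of its holder's centre.

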